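# Open the double-latched centrifuge

## Robot

A 7-joint arm with a two-finger parallel gripper is mounted at the origin on the work surface. World frame = base frame: x ahead of the robot, y to its left, z up, the work surface at z = 0. Lengths are in m, angles in rad, forces in N, time in s.
With the tool pointing down it reaches from about 0.425 to 0.825 m from the base axis. Payload 3.6 kg.
Tool frame: the origin (TCP) lies at the centre of the arm's flange, where the gripper is bolted on; the fingertips stand 186 mm ahead of it and the grasp point (between the pads) lies 167 mm ahead of it; z points along the fingers, y is the line along which they close (so a half turn about z gives the same grasp; the last joint's range is limited). The gripper opens to 93 mm and grips with 3 to 60 N. Pads are 15 mm wide; open, the fingers measure 128 mm over their backs; the gripper's body (75 mm by 188 mm) begins 65 mm behind the grasp point.
Start: joints at [1.28, 0.615, -0.013, 1.423, 0.008, 1.103, -0.04], TCP at [0.17, -0.627, 0.405] pointing down, gripper open.
Joint ranges: [-3.12, 3.12], [-0.3, 2.06], [-1.34, 1.32], [0.26, 2.42], [-1.36, 4.5], [0.01, 1.98], [-2.84, 2.84]. Speed limits (rad/s): [2.79, 2.79, 3.14, 3.14, 3.14, 3.14, 3.14].

## Interface

Orientations are given as a rotation vector (axis times angle).
In Python, from bench import bot, grab_frame, camera_info, recognise gives the robot as it stands.
- The arm moves only by the tool arm_command, never from a script. Its argument "deltas" is a list of rows, each a list of 4 numbers: the shift along the tool's x, y, z in m, then the turn about the tool's z in rad. In form: [[x, y, z, turn], ...]. A call has 1 to 20 rows; each row is the pose to reach, as a shift and turn from the pose commanded when the call began, along the tool's axes at that moment; what a row does not reach only later rows make up. A row lasts 1/10 s, in which the tool goes at most 50 mm and 8.59 degrees, less where a joint would pass 70% of its speed; a pose out of reach is approached as far as the arm can. A call with a gripper value outside its range is refused whole. "jaw" is the finger opening in m, from 0 to 0.093, set as the call begins (left out, the last holds). The fingers move at their own pace and stop on an object; the grip force is fixed at half the most. Time passes only in rows, so rows that repeat a pose let the fingers close. It gives the time, the measured TCP pose, the force, the opening and the grip force at its end, in the units of the state.
- bot.observe(): the state, without advancing time (a new reading comes with each control period).
- grab_frame(name): name is "scene" or "side" or "wrist"; returns (picture, depth): 384x512x3 uint8, blue, green, red; 384x512 float32, m along the optical axis (not along the pixel's ray), 0 where there is no reading.
- camera_info(name): a dict with "vfov" (degrees; the focal length in pixels is half the picture's height over the tangent of half this angle, whatever the lens; pixels are square), "cx", "cy" (the principal point, pixels), "k1" (the pictures are not rectified: a ray, as slopes to the right and down, at radius r is drawn at 1 + k1 r^2 times it, then the intrinsics apply), "eye" and "attitude" of the camera in the world; the wrist camera has in their place "mount" (4x4, takes a point from camera to tool coordinates, whose origin is the TCP and whose axes are the flange's). Camera axes: x right, y down, z forward; pixel columns grow to the right and rows downward; lengths in m; the calibration is good to about 2 mm. A picture is of the moment at which its call begins: read the wrist's pose just before it. camera_info takes no time and is no camera call.
- bot.hand_in(): hands the job in; it is judged then, once.
Trained networks look in the newest picture that a camera, given by its name, has taken for a name from the list of things; names that differ only in an ending like _2 or _b are one class to them, and where a whole thing is asked for, a point or a joint stands for the part that bears it (a point fixed in the world has none). Each returns a list of dicts, best first, with "confidence" (0 to 1); they miss things now and then, are a little off and sometimes report something else, mostly with a low value. They report only what shows in the picture. A call takes as long as a camera call.
- recognise(name, camera): "location" ([x, y, z] in m, in the coordinates of the camera as it stood for that picture, good to about 4 mm: the middle of the surface that is visible of it).
The state is a dict: "t": time; "qpos": joint angles; "dq": joint speeds; "effort": joint torques, N m; "position": TCP position; "orientation": TCP orientation; "force": force on the tool from outside, world axes, zero at the start; "torque": the same for the moment, N m; "width": finger opening in m; "grasp_force": force on a finger pad.
Only numpy, scipy, OpenCV 4.12 (cv2) and the standard library are available. Lean on these libraries where they do the work, as an engineer would, in place of code of your own. Each camera call takes 0.05 s, during which the arm holds its last target. There are 200 camera calls.

## Task

Open the small bench centrifuge for unloading: draw its side bolt right out, raise the lid a little by its bar until the safety catch stops it, then reach in under the raised front edge, feel for the catch hidden there and push it right back, and swing the lid up until it stands fully open. Leave the other things on the bench where they are.

Things in the scene. Friction and masses are not known exactly. Their poses are not given: they have to be found in the camera images.
- centrifuge: fixed bench centrifuge: white base 160 (x, depth) x 220 (y, width) x 90 mm tall, flat on top, under a hinged grey hood lid of the same plan, 64 mm tall. Origin: centre of the underside; x points from its front (with the control strip; it faces the robot's right) to the hinge at the back, y to its left, z up. On its right a bracket at base-top height reaches to y = -198 mm and carries the bolt
- bolt (a joint): primary latch: steel bolt on the bracket at the right of the lid, slides out along the centrifuge's -y. 0 = locked, 0.028 = fully out (end stop); the lid is free from about 0.020. Stays where it is left; needs about 4 N
- bolt_post (a point): middle of the grip part of the bolt's upright black post, 14 x 14 mm; the post's top is 18 mm above this point and the bolt's own flat top 28 mm below it. Locked, it is at (-45, -155, 138) mm in the centrifuge's frame; it moves with the bolt
- lid (a joint): lid angle in rad about the hinge: 0 = shut, 1.2 = fully open (end stop). With the bolt out, the lid lifts freely to about 0.28, where the safety catch stops it; past the catch it opens to 1.2. The hinge is stiff: the lid stays where it is left; lifting takes 8 to 12 N at the bar
- lid_hinge (a point): middle of the lid's hinge line, at (80, 0, 90) mm in the centrifuge's frame; the line runs along the centrifuge's y
- lid_bar (a point): centre of the black round bar on top of the lid, 12 mm thick, 90 mm long along the centrifuge's y, on two end posts, its centre 38 mm above the lid's top. With the lid shut it is 125 mm in front of the hinge and 102 mm above it; it moves on an arc about the hinge
- lid_edge (a point): middle of the lid's lower front outer edge; lid shut it is 160 mm in front of the hinge at base-top height, at 0.28 rad it has risen 44 mm and moved back 6 mm. A lip runs 10 mm inwards from this edge over the lid's width
- catch (a joint): hidden safety catch, a steel hook 26 mm wide behind the lid's front edge: travel in m, 0 = holding, 0.016 = pushed right back (end stop); the lid passes from about 0.011. Push its tab along the centrifuge's +x with about 5 N; it stays where it is pushed. Its place along the edge is not given: its middle lies anywhere from 65 mm left to 75 mm right of the centrifuge's middle
- base_front (a point): middle of the base's upper front edge. The catch's flat push tab, 26 mm wide, faces the front with its face 14 mm behind this edge and from 3 to 30 mm above the base top, somewhere along it. With the lid at 0.28 rad the tab can be reached from the front, below the lid's edge, with a tool tilted forward. On the base top nothing but the catch stands within 35 mm behind this edge
- jar_a: bystander, to be left alone: small jar with red cap, 48 mm wide, 70 mm tall; origin at the centre of its underside
- jar_b: bystander, to be left alone: second such jar; origin at the centre of its underside
- dish: bystander, to be left alone: flat clear dish, 92 mm wide, 16 mm tall; origin at the centre of its underside
- beaker: bystander, to be left alone: glass beaker, 66 mm wide, 85 mm tall; origin at the centre of its underside
- slide_tray: bystander, to be left alone: shallow metal tray, 120 x 200 x 25 mm; origin at the centre of its underside
- brush: bystander, to be left alone: small brush lying flat; origin at the centre of its underside

How it is judged:
By the outcome, as a careful person would: the job done as asked, in the order asked, and still so for the second after the job is handed in, with the robot touching nothing.
It also fails if it takes over 72 s, if anything falls off the work surface, if the arm or the gripper's body presses on something with over 40 N, if the wrist force passes 120 N, or if a joint passes its speed limit or range.

## Working session

There is one attempt and no reset: what is moved stays moved. The work goes in short steps, Python scripts to look and compute and a tool call to move; the robot and the scene stay as the last step left them, time stands still between calls to the robot, and variables do not carry over. Pictures are saved under pics/ and viewed, at most 10 in all, crops included, and the job is handed in when it is done.

Besides the shell and the picture viewer there is one more tool, called after "Call:" as name(argument=value, ...) on one line, values as JSON. arm_command: Moves the arm, as the interface text tells. Its arguments: {"type":"object","properties":{"deltas":{"type":"array"},"jaw":{"type":"number"}},"required":["deltas"]}

```bash
mkdir -p pics; ls
cat > h.py <<'E'
import numpy as np, cv2
from scipy.spatial.transform import Rotation as R
from bench import bot, grab_frame, camera_info, recognise
def cam(name):
    i=camera_info(name); f=192/np.tan(np.radians(i['vfov'])/2)
    if 'mount' in i:
        s=bot.observe(); T=np.eye(4); T[:3,:3]=R.from_rotvec(s['orientation']).as_matrix(); T[:3,3]=s['position']
        T=T@np.array(i['mount'])
    else:
        T=np.eye(4); a=np.array(i['attitude']); T[:3,:3]=a if a.shape==(3,3) else R.from_rotvec(a).as_matrix(); T[:3,3]=i['eye']
    return i,f,T
def cloud(name,depth,c):
    i,f,T=c; K=np.array([[f,0,i['cx']],[0,f,i['cy']],[0,0,1.]])
    v,u=np.mgrid[:384,:512]; p=np.stack([u,v],-1).reshape(-1,1,2).astype(float)
    n=cv2.undistortPoints(p,K,np.array([i['k1'],0,0,0.])).reshape(384,512,2)
    P=np.dstack([n*depth[...,None],depth]); return P@T[:3,:3].T+T[:3,3]
def look(name,save=None):
    c=cam(name); im,d=grab_frame(name); 
    if save: cv2.imwrite('pics/'+save+'.png',im)
    return im,d,cloud(name,d,c),c
def rec(n,name,c):
    return [(np.round(c[2][:3,:3]@np.array(r['location'])+c[2][:3,3],4),round(r['confidence'],2)) for r in recognise(n,name)]
E
python3 - <<'E'
from h import *
for n in ('scene','side'):
    print({k:v for k,v in camera_info(n).items()})
    im,d,P,c=look(n,n+'0'); np.save(n+'.npy',P)
    for o in ('centrifuge','bolt_post','lid_bar','lid_edge','jar_a','dish','beaker','slide_tray','brush'): print(n,o,rec(o,n,c)[:3])
print(camera_info('wrist'),bot.observe())
E
```

```text
pics
{'vfov': 52.24350279353871, 'cx': 247.20331859394616, 'cy': 195.3876964328037, 'k1': -0.12753513303902284, 'eye': array([1.51141061, 0.37420917, 0.86952041]), 'attitude': array([-1.36019724, -2.01815691,  1.01884522])}
scene centrifuge [(array([0.6092, 0.0763, 0.1359]), 0.59), (array([0.6764, 0.0102, 0.1083]), 0.23)]
scene bolt_post [(array([0.676 , 0.0092, 0.1099]), 0.54)]
scene lid_bar [(array([0.5666, 0.078 , 0.1545]), 0.94)]
scene lid_edge [(array([0.5703, 0.0806, 0.1557]), 0.55), (array([0.609 , 0.0744, 0.1342]), 0.4)]
scene jar_a [(array([0.6087, 0.0753, 0.1384]), 0.73), (array([0.6381, 0.2484, 0.0505]), 0.63), (array([0.513 , 0.2417, 0.0496]), 0.55)]
scene dish [(array([ 0.594 , -0.0896,  0.0188]), 0.86)]
scene beaker [(array([ 0.7102, -0.151 ,  0.0596]), 0.98)]
scene slide_tray [(array([0.4818, 0.4532, 0.004 ]), 0.84)]
scene brush [(array([ 0.4628, -0.4396,  0.021 ]), 0.57)]
{'vfov': 55.11188166778072, 'cx': 254.63621180701165, 'cy': 192.02916960312098, 'k1': -0.029253394548136635, 'eye': array([ 0.48657062, -0.8489255 ,  0.64797616]), 'attitude': array([-2.10961448,  0.
[... 1088 characters left out ...]
00000000e+00]])} {'t': 1.0, 'qpos': array([ 1.27949645,  0.61488576, -0.01258969,  1.42340233,  0.00809529,
        1.10341659, -0.04042964]), 'dq': array([-0.00062026,  0.00104891, -0.0001805 , -0.00056639,  0.00120672,
       -0.00172954,  0.00051818]), 'effort': array([-6.27820591e-04, -4.58831191e+01,  2.09114319e-01, -1.66035479e+01,
       -6.10472588e-02,  1.32723124e-02,  5.06401125e-05]), 'position': array([ 0.17012205, -0.627318  ,  0.40474872]), 'orientation': array([-3.11403076e+00, -4.14727020e-01, -3.84853083e-05]), 'force': array([ 0.20901373, -0.45885325,  0.15978024]), 'torque': array([ 0.04520671, -0.01499266, -0.00828477]), 'grasp_force': 0.0, 'width': 0.09282664442835194}
```

View images.

View pics/scene0.png

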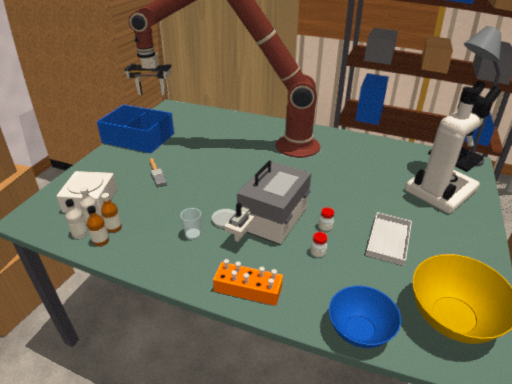

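View pics/side0.png

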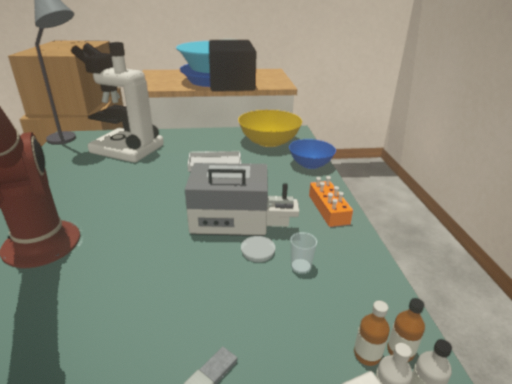

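Run:
```python
from h import *
for n in ('scene','side'):
    P=np.load(n+'.npy').reshape(-1,3)
    m=(P[:,0]>.35)&(P[:,0]<.8)&(P[:,1]>-.1)&(P[:,1]<.25)&(P[:,2]<.3)
    Q=P[m]
    for a,b in ((.148,.160),(.188,.202),(.132,.147),(.085,.096)):
        q=Q[(Q[:,2]>a)&(Q[:,2]<b)]
        if len(q)>4: print(n,a,len(q),np.round(q.mean(0),4),np.round(q.min(0),3),np.round(q.max(0),3),cv2.minAreaRect(q[:,:2].astype(np.float32)*1000))
    q=Q[(Q[:,2]>.12)&(Q[:,2]<.165)&(Q[:,0]>.63)]; print('post',len(q),q.mean(0),q.min(0),q.max(0))
```

```text
scene 0.148 1909 [0.5414 0.0706 0.1559] [ 0.407 -0.027  0.148] [0.682 0.155 0.16 ] ((549.8309326171875, 62.3730583190918), (161.83828735351562, 276.9079284667969), 83.1788558959961)
scene 0.188 85 [0.5241 0.0215 0.1972] [0.469 0.01  0.189] [0.569 0.031 0.201] ((519.236083984375, 22.189180374145508), (13.209409713745117, 100.38728332519531), 82.14344787597656)
scene 0.132 302 [0.6071 0.0764 0.1397] [ 0.425 -0.027  0.132] [0.682 0.156 0.147] ((577.7378540039062, 102.44721984863281), (132.54815673828125, 295.16815185546875), 46.977012634277344)
scene 0.085 331 [0.6487 0.0524 0.0908] [ 0.449 -0.034  0.085] [0.718 0.163 0.096] ((606.2047119140625, 97.57672119140625), (98.45423889160156, 326.4335021972656), 50.74052810668945)
post 375 [0.64291008 0.07311429 0.14049726] [ 0.63001471 -0.00749124  0.12015729] [0.68268403 0.13208449 0.16147066]
side 0.148 2034 [0.5219 0.049  0.1538] [ 0.402 -0.031  0.148] [0.677 0.154 0.159] ((547.536865234375, 59.91566848754883), (164.36447143554688, 273.75146484375), 82.63081359863281)
side 0.188 166 [0.5164 0.0156 0.1943] [0.467 0.007 0.188] [0.565 0.026 0.199] ((515.811279296875, 17.349712371826172), (12.387600898742676, 98.18067169189453), 84.53681945800781)
side 0.132 432 [ 0.5192 -0.0142  0.1394] [ 0.403 -0.029  0.132] [0.677 0.001 0.147] ((540.2762451171875, -14.453065872192383), (273.8558654785156, 30.24594497680664), 0.14596061408519745)
side 0.085 471 [ 0.5822 -0.0157  0.0901] [ 0.402 -0.035  0.085] [0.714 0.024 0.096] ((559.903076171875, -15.576957702636719), (311.8233337402344, 57.45137023925781), 3.9198174476623535)
post 87 [0.66288764 0.01684432 0.1430668 ] [ 0.63036317 -0.01013044  0.12028568] [0.67718504 0.1297971  0.15743627]
```

Call:
arm_command(deltas=[[0,0.05,0,0],[0,0.1,0,0],[0,0.15,0,0],[0,0.2,0,0],[0,0.25,0,0],[0,0.3,0,0],[0,0.3,0,0],[0,0.3,0,0],[0,0.3,0,0]])

```text
t: 1.9
position: [0.1993, -0.8562, 0.3819]
orientation: [3.115, 0.345, 0.122]
force: [-0.7, 0.6, 0.8]
width: 0.0931
grasp_force: 0.0
```

Call:
arm_command(deltas=[[0,-0.05,0,0],[0,-0.1,0,0],[0,-0.15,0,0],[0,-0.2,0,0],[0,-0.2,0,0],[0,-0.2,0,0]])

```text
t: 2.5
position: [0.154, -0.6549, 0.3789]
orientation: [-3.118, -0.335, -0.126]
force: [-0.7, -0.5, 0.3]
width: 0.0927
grasp_force: 0.0
```

Run:
```python
from h import *
for v in ([3.115,.345,.122],bot.observe()['orientation']): print(np.round(R.from_rotvec(v).as_matrix(),3))
s=bot.observe();print(s['position'],s['qpos'])
```

```text
[[ 0.973  0.218  0.078]
 [ 0.219 -0.976  0.003]
 [ 0.077  0.014 -0.997]]
[[ 0.974  0.212  0.08 ]
 [ 0.212 -0.977  0.011]
 [ 0.08   0.006 -0.997]]
[ 0.1540408  -0.6549426   0.37889693] [ 0.83538734  0.87616652  1.04180933  1.40487203 -0.83472067  1.32949119
  0.58619065]
```

```bash
cat >> h.py <<'E'
YAW=np.radians(83); 
def setyaw(y): global YAW; YAW=y
def c2w(p,O,yaw=None):
    y=YAW if yaw is None else yaw
    c,s=np.cos(y),np.sin(y); return np.array([O[0]+c*p[0]-s*p[1],O[1]+s*p[0]+c*p[1],p[2]])
def delta(G,ang=None,L=.167):
    """tool-frame delta to bring point L ahead of TCP to world G; turn so that tool y heads along ang (mod pi)"""
    s=bot.observe(); M=R.from_rotvec(s['orientation']).as_matrix()
    d=M.T@(np.array(G)-L*M[:,2]-s['position']); t=0
    if ang is not None:
        a=np.arctan2(M[1,1],M[0,1]); t=-((ang-a+np.pi/2)%np.pi-np.pi/2)
        print('q7',s['qpos'][6])
    return np.round(d,4),round(t,3)
E
python3 - <<'E'
from h import *
print(delta([.665,.0,.225],YAW))
# lid-top front edge line (side cam) for yaw
P=np.load('side.npy').reshape(-1,3);q=P[(abs(P[:,2]-.192)<.009)&(P[:,0]>.45)&(P[:,0]<.58)&(P[:,1]>0)&(P[:,1]<.05)]
print(np.degrees(np.polyfit(q[:,0],q[:,1],1)[0]))
E
```

```text
q7 0.5861906495117286
(array([ 0.6241, -0.5325,  0.0346]), np.float64(0.336))
-6.849074386558583
```

Call:
arm_command(deltas=[[0.036,-0.031,0.002,0.02],[0.073,-0.062,0.004,0.04],[0.11,-0.094,0.006,0.06],[0.146,-0.125,0.008,0.08],[0.183,-0.156,0.01,0.1],[0.22,-0.188,0.012,0.12],[0.257,-0.219,0.014,0.14],[0.293,-0.25,0.016,0.16],[0.33,-0.282,0.018,0.18],[0.367,-0.313,0.02,0.2],[0.404,-0.345,0.022,0.22],[0.44,-0.376,0.024,0.24],[0.477,-0.407,0.026,0.26],[0.514,-0.438,0.028,0.28],[0.55,-0.47,0.03,0.3],[0.587,-0.501,0.032,0.32],[0.624,-0.532,0.035,0.336],[0.624,-0.532,0.035,0.336],[0.624,-0.532,0.035,0.336]])

```text
t: 4.4
position: [0.6501, -0.0032, 0.3843]
orientation: [-3.128, 0.174, -0.119]
force: [-1.7, -0.6, -0.6]
width: 0.0928
grasp_force: 0.0
```

Run:
```python
from h import *
im,d,P,c=look('wrist','w1'); s=bot.observe(); print(s['position'],s['qpos'],R.from_rotvec(s['orientation']).as_matrix()[:,2])
print(rec('bolt_post','wrist',c)); Q=P.reshape(-1,3)
q=Q[(abs(Q[:,2]-.156)<.006)&(Q[:,0]>.64)&(Q[:,0]<.71)&(abs(Q[:,1])<.05)]
print('posttop',len(q),np.median(q,0),q.min(0),q.max(0))
im,d,P,c=look('side','s1'); print(rec('bolt_post','side',c))
```

```text
[ 0.64931767 -0.0051383   0.3849934 ] [-0.60735614  0.92843191  1.26364094  1.50488805 -0.94748559  1.31093069
 -0.95082549] [ 0.07693492  0.00164175 -0.99703476]
[(array([0.6736, 0.0012, 0.1095]), 0.77), (array([0.5828, 0.0447, 0.1515]), 0.42)]
posttop 260 [0.6735333  0.00246194 0.15510571] [ 0.66593196 -0.00461537  0.15009231] [0.67995696 0.00986906 0.15705564]
[(array([ 0.6645, -0.0086,  0.1106]), 0.64), (array([ 0.5153, -0.0017,  0.1556]), 0.59)]
```

View pics/w1.png

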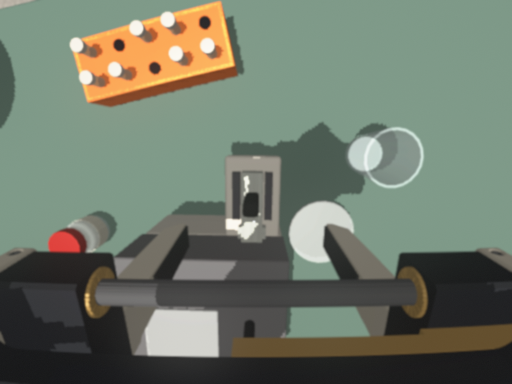

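Run:
```python
from h import *
print(delta([.673,.0025,.138],YAW)); s=bot.observe(); M=R.from_rotvec(s['orientation']).as_matrix()
print('pull',M.T@(.03*np.array([.9925,-.122,0])))
```

```text
q7 -0.951050817767287
(array([ 0.0037, -0.0092,  0.0819]), np.float64(0.004))
pull [0.02990935 0.00011853 0.00231577]
```

Call:
arm_command(deltas=[[0.004,-0.009,0.02,0.004],[0.004,-0.009,0.05,0.004],[0.004,-0.009,0.07,0.004],[0.004,-0.009,0.082,0.004],[0.004,-0.009,0.082,0.004]])

```text
t: 5.1
position: [0.6606, 0.004, 0.3013]
orientation: [-3.126, 0.188, -0.115]
force: [-0.3, 0.8, -1.1]
width: 0.093
grasp_force: 0.0
```

Call:
arm_command(deltas=[[0,0,0,0],[0,0,0,0],[0,0,0,0],[0,0,0,0],[0,0,0,0],[0,0,0,0],[0,0,0,0]], jaw=0)

```text
t: 5.8
position: [0.661, 0.0038, 0.3039]
orientation: [-3.126, 0.186, -0.122]
force: [-0.5, 0.2, -1.6]
width: 0.0418
grasp_force: 0.0
```

Call:
arm_command(deltas=[[0,0,0,0],[0,0,0,0],[0,0,0,0],[0,0,0,0],[0,0,0,0],[0,0,0,0]])

```text
t: 6.4
position: [0.6606, 0.0017, 0.3038]
orientation: [-3.132, 0.191, -0.122]
force: [0.9, -5.5, -2.3]
width: 0.0142
grasp_force: 30.0
```

Call:
arm_command(deltas=[[0.008,0,0.0006,0],[0.016,0,0.0012,0],[0.024,0,0.0018,0],[0.03,0,0.0023,0],[0.032,0,0.0023,0],[0.032,0,0.0023,0]])

```text
t: 7.0
position: [0.6892, -0.0024, 0.3039]
orientation: [-3.129, 0.193, -0.1]
force: [-11.7, -3.1, 5.4]
width: 0.014
grasp_force: 30.0
```

Call:
arm_command(deltas=[[-0.002,0,0,0],[-0.002,0,0,0],[-0.002,0,0,0],[-0.002,0,0,0],[-0.002,0,0,0],[-0.002,0,-0.03,0],[-0.002,0,-0.07,0],[-0.002,0,-0.11,0],[-0.002,0,-0.13,0],[-0.002,0,-0.13,0]], jaw=0.06)

```text
t: 8.0
position: [0.6807, -0.0009, 0.4371]
orientation: [-3.127, 0.186, -0.131]
force: [0.6, -0.1, -0.4]
width: 0.0597
grasp_force: 0.0
```

Run:
```python
from h import *
im,d,P,c=look('side','s2'); print(rec('bolt_post','side',c)); print(rec('lid_bar','side',c))
im,d,P,c=look('scene'); print(rec('bolt_post','scene',c)); print(rec('lid_bar','scene',c)); 
im,d,P,c=look('wrist'); Q=P.reshape(-1,3)
q=Q[(abs(Q[:,2]-.156)<.006)&(Q[:,0]>.66)&(Q[:,0]<.74)&(abs(Q[:,1])<.05)]; print('posttop',len(q),np.median(q,0))
print(delta([.519,.0214,.26],YAW),delta([.519,.0214,.192],YAW)); print(bot.observe()['qpos'],bot.observe()['position'])
```

```text
[(array([ 0.6961, -0.0128,  0.1104]), 0.65)]
[(array([ 0.515 , -0.0006,  0.1525]), 0.76)]
[(array([0.7035, 0.0038, 0.1103]), 0.72), (array([0.5126, 0.2411, 0.051 ]), 0.25)]
[(array([0.5682, 0.076 , 0.1562]), 0.64)]
posttop 176 [ 0.69883582 -0.00073797  0.15521749]
q7 -1.0624691256360075
q7 -1.0624691256360075
(array([-0.1754,  0.0003, -0.008 ]), np.float64(0.004)) (array([-0.1805,  0.0011,  0.0598]), np.float64(0.004))
[-0.56353474  0.90759048  1.24616933  1.33575878 -0.89563704  1.41046622
 -1.06246913] [6.80850649e-01 3.79571684e-04 4.31543649e-01]
```

Call:
arm_command(deltas=[[-0.045,0,-0.002,0.004],[-0.09,0,-0.004,0.004],[-0.135,0,-0.006,0.004],[-0.175,0,-0.008,0.004],[-0.176,0,0.01,0.004],[-0.178,0.001,0.03,0.004],[-0.18,0.001,0.05,0.004],[-0.18,0.001,0.06,0.004],[-0.18,0.001,0.06,0.004]])

```text
t: 9.25
position: [0.5069, 0.0208, 0.3584]
orientation: [-3.127, 0.193, -0.116]
force: [-0.5, -0.2, 0.0]
width: 0.06
grasp_force: 0.0
```

Call:
arm_command(deltas=[[0,0,0,0],[0,0,0,0],[0,0,0,0],[0,0,0,0],[0,0,0,0],[0,0,0,0],[0,0,0,0],[0,0,0,0],[0,0,0,0]], jaw=0)

```text
t: 10.15
position: [0.5071, 0.0201, 0.3599]
orientation: [-3.127, 0.193, -0.122]
force: [0.7, -1.4, 0.0]
width: 0.0111
grasp_force: 30.0
```

```bash
cat >> h.py <<'E'
O=np.array([.5247,.0661,0])
def barpos(th):
    a=np.arctan2(102,-125)-th; r=np.hypot(125,102)/1000
    return c2w([.08+r*np.cos(a),0,.09+r*np.sin(a)],O)
E
python3 - <<'E'
from h import *
s=bot.observe(); M=R.from_rotvec(s['orientation']).as_matrix(); print(s['position']+.167*M[:,2],barpos(0),s['width'],s['force'],s['qpos'])
for th in (.07,.14,.21,.28,.30): print(th,np.round(M.T@(barpos(th)-barpos(0)),4))
E
```

```text
[0.520042   0.02041483 0.19338665] [0.51921588 0.02143542 0.192     ] 0.011066802710499776 [ 0.67368965 -1.36510137  0.0257267 ] [-0.78940819  0.71489908  1.19123717  1.9357244  -0.84196171  0.996401
 -0.91094825]
0.07 [ 0.0006 -0.0075 -0.0084]
0.14 [ 0.0012 -0.0156 -0.0162]
0.21 [ 0.0018 -0.0243 -0.0235]
0.28 [ 0.0023 -0.0334 -0.0301]
0.3 [ 0.0024 -0.0361 -0.0319]
```

Call:
arm_command(deltas=[[0,-0.0037,-0.0042,0],[0.0006,-0.0075,-0.0084,0],[0.001,-0.0115,-0.0124,0],[0.0012,-0.0156,-0.0162,0],[0.0015,-0.02,-0.02,0],[0.0018,-0.0243,-0.0235,0],[0.002,-0.029,-0.027,0],[0.0023,-0.0334,-0.0301,0],[0.0024,-0.036,-0.0319,0],[0.0024,-0.036,-0.0319,0],[0.0024,-0.036,-0.0319,0]])

```text
t: 11.25
position: [0.5111, 0.0543, 0.3924]
orientation: [-3.131, 0.196, -0.123]
force: [1.9, -7.0, -6.8]
width: 0.011
grasp_force: 30.0
```

Call:
arm_command(deltas=[[0,0,0,0],[0,0,0,0],[0,0,0,0],[0,0,0,0],[0,0,-0.03,0],[0,0,-0.07,0],[0,0,-0.1,0],[0,0,-0.1,0]], jaw=0.05)

```text
t: 12.05
position: [0.5041, 0.0545, 0.4963]
orientation: [-3.123, 0.192, -0.134]
force: [0.1, 0.4, 0.5]
width: 0.0503
grasp_force: 0.0
```

Run:
```python
from h import *
im,d,P,c=look('side','s3'); Q=P.reshape(-1,3)
q=Q[(Q[:,0]>.45)&(Q[:,0]<.57)&(Q[:,1]<.02)&(Q[:,1]>-.06)&(Q[:,2]>.03)&(Q[:,2]<.22)]
for z in np.arange(.07,.2,.01):
    k=q[abs(q[:,2]-z)<.005]; print(round(z,3),len(k),k[:,1].mean() if len(k) else 0)
# kinematic fit: roll-pitch chain, use pairs recorded
from scipy.optimize import least_squares
s=bot.observe()
print(s['qpos'].tolist(),s['position'].tolist(),s['orientation'].tolist())
D=[([1.27949645,.61488576,-.01258969,1.42340233,.00809529,1.10341659,-.04042964],[.17012205,-.627318,.40474872],[-3.11403076,-.41472702,-3.8e-5]),
 ([.83538734,.87616652,1.04180933,1.40487203,-.83472067,1.32949119,.58619065],[.1540408,-.6549426,.37889693],[-3.118,-.335,-.126]),
 (s['qpos'],s['position'],s['orientation'])]
import itertools
def fk(q,L,sg,y0=0):
    T=R.from_euler('z',y0); p=np.array([0,0,L[0]])
    for i in range(7):
        T=T*R.from_euler('z' if i%2==0 else 'y',sg[i]*q[i])
        if i in(1,3): p=p+T.apply([0,0,L[1 if i==1 else 2]])
        if i==5: p=p+T.apply([0,0,L[3]])
    return p,T
best=[]
for sg in itertools.product((1,-1),repeat=7):
    if sg[1]<0: continue
    for y0 in (0,np.pi/2,-np.pi/2,np.pi):
        def res(L): return np.concatenate([(fk(q,L,sg,y0)[0]-p) for q,p,o in D])
        r=least_squares(res,[.3,.4,.4,.1]); 
        e=max((fk(q,r.x,sg,y0)[1].inv()*R.from_rotvec(o)).as_matrix()[2,2]*-1 for q,p,o in D)
        best.append((r.cost,sg,y0,r.x,e))
best.sort(key=lambda b:b[0])
for b in best[:4]: print(b)
```

```text
0.07 139 -0.014579576982616914
0.08 145 -0.014407375201526226
0.09 340 -0.0009498939198174755
0.1 30 0.003772285127194497
0.11 29 0.003054565353716525
0.12 43 0.006553883504609705
0.13 16 -0.003908535081743235
0.14 163 -0.006571156040995305
0.15 171 -0.0036083653074128652
0.16 175 -0.0010306945787149425
0.17 175 0.002418389643647411
0.18 174 0.005121636154626329
0.19 214 0.009243829248622833
[-0.9428569574916186, 0.5396430387554995, 1.2799076917949015, 1.7348939726467387, -0.5826967838387965, 1.2105060928332938, -1.2177572644921282] [0.5036901313601077, 0.05530731986211796, 0.49385418188412133] [-3.1235014812607984, 0.19118393506723907, -0.12709526143511152]
(np.float64(0.0002574463461342386), (-1, 1, -1, 1, -1, 1, 1), 0, array([0.26347436, 0.53132462, 0.38856951, 0.11668962]), np.float64(-0.9999999592646975))
(np.float64(0.0002574463461342386), (-1, 1, -1, 1, -1, 1, -1), 0, array([0.26347436, 0.53132462, 0.38856951, 0.11668962]), np.float64(-0.9999999592646978))
(np.float64(0.0003027195870180808), (-1, 1, -1, 1, 1, 1, 1), 0, array([ 0.15082827,  0.52194632,  0.39546773, -0.01131622]), np.float64(0.03553719611175482))
(np.float64(0.0003027195870180808), (-1, 1, -1, 1, 1, 1, -1), 0, array([ 0.15082827,  0.52194632,  0.39546773, -0.01131622]), np.float64(0.03553719611175506))
```

View pics/s3.png

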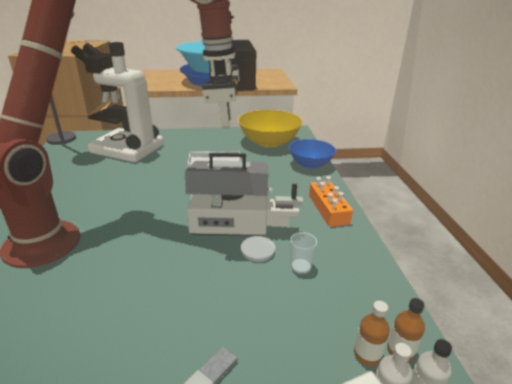

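Run:
```python
from h import *
im,d,P,c=look('side'); Q=P.reshape(-1,3)-O
cs,sn=np.cos(YAW),np.sin(YAW); C=np.stack([Q[:,0]*cs+Q[:,1]*sn,-Q[:,0]*sn+Q[:,1]*cs,Q[:,2]],1).reshape(384,512,3)
m=(C[...,2]>.094)&(C[...,2]<.122)&(abs(C[...,1])<.105)&(C[...,0]>-.075)&(C[...,0]<-.03)
print(m.sum()); v,u=np.nonzero(m)
k=C[m]
for y in np.arange(-.1,.101,.01):
    b=k[abs(k[:,1]-y)<.005]; 
    if len(b): print(round(y,2),len(b),b.mean(0).round(4))
cr=cv2.resize(im[150:240,170:310],None,fx=5,fy=5,interpolation=cv2.INTER_CUBIC); cv2.imwrite('pics/c3.png',cr)
im,d,P,c=look('scene')
```

```text
172
-0.03 2 [-0.0306 -0.0261  0.1029]
-0.02 11 [-0.0339 -0.0189  0.1021]
-0.01 14 [-0.0352 -0.0103  0.1015]
-0.0 18 [-0.0383  0.0004  0.1028]
0.01 15 [-0.0376  0.0099  0.1046]
0.02 37 [-0.0542  0.0206  0.1074]
0.03 36 [-0.067   0.03    0.1103]
0.04 35 [-0.0669  0.0395  0.1082]
0.05 4 [-0.0664  0.0455  0.1136]
```

View pics/c3.png

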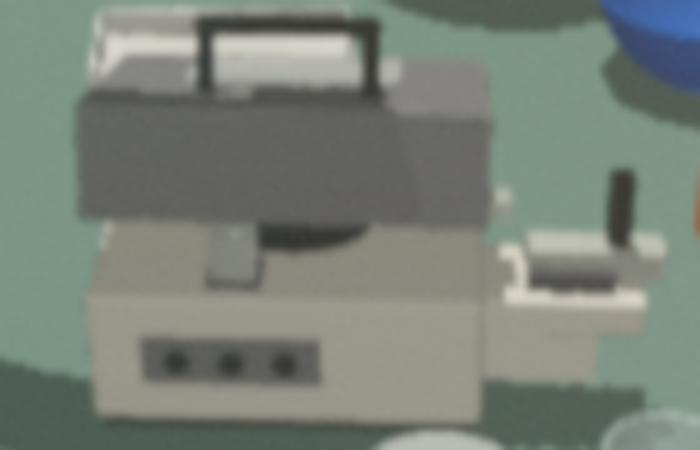

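Run:
```python
from h import *
Q=np.vstack([np.load('scene.npy').reshape(-1,3),np.load('side.npy').reshape(-1,3)])
for y in np.arange(.1,1.3,.1):
    print(round(y,1),[round(float(max([*Q[(abs(Q[:,0]-x)<.05)&(abs(Q[:,1]-y)<.05)][:,2],-1])),2) for x in np.arange(-.4,.8,.1)])
s=bot.observe(); M=R.from_rotvec(s['orientation']).as_matrix()
for w in ([.504,.055,.70],[.33,.36,.72],[.06,.46,.74],[.05,.40,1.1]): print(w,np.round(M.T@(np.array(w)-s['position']),3))
```

```text
0.1 [-1.0, -1.0, 0.01, 0.02, 0.3, 0.26, 0.01, 0.01, 0.16, 0.16, 0.16, 0.01, 0.08]
0.2 [-1.0, -0.0, 0.01, 0.01, 0.01, 0.01, 0.01, 0.01, 0.16, 0.16, 0.07, 0.07, 0.08]
0.3 [-1.0, -1.0, 0.01, 0.01, 0.01, 0.01, 0.01, 0.01, 0.01, 0.07, 0.07, 0.07, 0.07]
0.4 [-1.0, -0.0, 0.01, 0.01, 0.01, 0.01, 0.01, 0.01, 0.03, 0.03, 0.03, 0.01, 0.07]
0.5 [-1.0, -0.0, 0.01, 0.01, 0.04, 0.31, 0.33, 0.01, 0.03, 0.03, 0.1, 0.1, 0.1]
0.6 [-1.0, -1.0, 0.01, 0.6, 0.58, 0.43, 0.43, 0.1, 0.01, 0.01, 0.11, 0.1, 0.1]
0.7 [-1.0, -1.0, 0.46, 0.59, 0.58, 0.39, 0.31, 0.04, 0.01, 0.01, 0.1, 0.07, 0.11]
0.8 [-1.0, 0.01, 0.41, 0.02, 0.01, 0.05, 0.01, 0.01, 0.01, 0.01, 0.1, 0.1, 0.1]
0.9 [-1.0, -1.0, -1.0, -1.0, -0.0, -1.0, -1.0, -1.0, -1.0, -1.0, -1.0, -1.0, -1.0]
1.0 [-1.0, -1.0, -1.0, -1.0, -1.0, -1.0, -1.0, -1.0, -1.0, -1.0, -1.0, -1.0, -1.0]
1.1 [-1.0, -1.0, -1.0, -1.0, -1.0, -1.0, -1.0, -1.0, -1.0, 0.3, 0.31, 0.31, -1.0]
1.2 [-0.72, -1.0, -1.0, -1.0, -1.0, 0.09, 0.09, 0.09, 0.28, 0.31, 0.31, 0.31, 0.09]
[0.504, 0.055, 0.7] [ 0.016 -0.002 -0.208]
[0.33, 0.36, 0.72] [-0.192 -0.283 -0.24 ]
[0.06, 0.46, 0.74] [-0.469 -0.35  -0.28 ]
[0.05, 0.4, 1.1] [-0.445 -0.294 -0.64 ]
```

Call:
arm_command(deltas=[[0.004,0,-0.05,0],[0.008,0,-0.1,0],[0.012,0,-0.15,0],[0.016,0,-0.2,0],[-0.02,-0.045,-0.21,0],[-0.055,-0.09,-0.215,0],[-0.09,-0.14,-0.22,0],[-0.125,-0.19,-0.225,0],[-0.16,-0.235,-0.23,0],[-0.192,-0.283,-0.24,0],[-0.235,-0.29,-0.25,0],[-0.28,-0.295,-0.26,0],[-0.325,-0.3,-0.27,0],[-0.37,-0.305,-0.28,0],[-0.415,-0.31,-0.29,0],[-0.45,-0.31,-0.3,0],[-0.45,-0.31,-0.3,0]], jaw=0.0)

```text
t: 13.9
position: [0.0657, 0.4219, 0.7592]
orientation: [-3.131, 0.163, -0.119]
force: [-1.1, -0.5, -0.8]
width: 0.0006
grasp_force: 0.0
```

```bash
cat >> h.py <<'E'
def st():
    s=bot.observe(); M=R.from_rotvec(s['orientation']).as_matrix(); z=M[:,2]
    print('t',s['t'],'p',s['position'].round(3),'q',s['qpos'].round(2),'axis',z.round(3),'tilt',np.degrees(np.arccos(-z[2])).round(1),'head',np.degrees(np.arctan2(z[1],z[0])).round(0))
    return s['position'],M
E
python3 - <<'E'
from h import *
p,M=st()
for w in ([.05,.4,1.0],[.05,.3,1.1]): print(np.round(M.T@(np.array(w)-p),3))
E
```

```text
t 13.9 p [0.066 0.422 0.759] q [-2.42  0.24  1.31  1.23 -0.16  1.81 -2.84] axis [ 0.076  0.    -0.997] tilt 4.3 head 0.0
[ 0.005  0.021 -0.241]
[ 0.023  0.12  -0.341]
```

Call:
arm_command(deltas=[[0,0,0,0.15],[0,0,0,0.3],[0,0,0,0.45],[0,0,0,0.6],[0,0,0,0.75],[0,0,0,0.9],[0,0,0,1.05],[0,0,0,1.2],[0,0,0,1.35],[0,0,0,1.5],[0,0,0,1.57],[0,0,0,1.57]])

```text
t: 15.1
position: [0.3726, 0.3438, 0.7241]
orientation: [2.706, -1.42, -0.119]
force: [0.3, 0.2, -0.0]
width: 0.0006
grasp_force: 0.0
```

Run:
```python
from h import *
p,M=st()
print(M.round(2))
for w in ([.05,.4,1.0],[.05,.3,1.1]): print(np.round(M.T@(np.array(w)-p),3))
```

```text
t 15.1 p [0.373 0.344 0.724] q [-1.44  0.48  1.32  1.11 -0.48  1.98 -2.84] axis [-0.107 -0.037 -0.994] tilt 6.5 head -161.0
[[ 0.57 -0.82 -0.11]
 [-0.82 -0.57 -0.04]
 [-0.03  0.11 -0.99]]
[-0.237  0.262 -0.242]
[-0.158  0.33  -0.337]
```

Call:
arm_command(deltas=[[0,0,0,-0.15],[0,0,0,-0.3],[0,0,0,-0.45],[0,0,0,-0.6],[0,0,0,-0.75],[0,0,0,-0.9],[0,0,0,-1.05],[0,0,0,-1.2],[0,0,0,-1.35],[0,0,0,-1.5],[0,0,0,-1.65],[0,0,0,-1.8],[0,0,0,-1.95],[0,0,0,-2.1],[0,0,0,-2.25],[0,0,0,-2.4],[0,0,0,-2.41]])

```text
t: 16.8
position: [0.3718, 0.3441, 0.7246]
orientation: [-2.32, -2.048, 0.163]
force: [0.2, 0.7, 0.2]
width: 0.0005
grasp_force: 0.0
```

Run:
```python
from h import *
p,M=st()
print(M.round(2))
for w in ([.05,.45,.75],[.05,.4,1.0],[.05,.3,1.1]): print(np.round(M.T@(np.array(w)-p),3))
```

```text
t 16.8 p [0.372 0.344 0.725] q [-1.18  0.32  0.66  1.1  -0.23  1.89 -0.72] axis [-0.107 -0.038 -0.994] tilt 6.5 head -161.0
[[ 0.12  0.99 -0.11]
 [ 0.99 -0.13 -0.04]
 [-0.05 -0.1  -0.99]]
[ 0.065 -0.334  0.005]
[ 0.002 -0.353 -0.241]
[-0.102 -0.35  -0.337]
```

Call:
arm_command(deltas=[[0.01,-0.048,0,0],[0.02,-0.095,0,0],[0.03,-0.143,0,0],[0.04,-0.19,0,0],[0.05,-0.238,0,0],[0.055,-0.285,0,0],[0.065,-0.334,0,0],[0.05,-0.34,-0.05,0],[0.04,-0.345,-0.1,0],[0.03,-0.35,-0.15,0],[0.015,-0.35,-0.2,0],[0,-0.353,-0.24,0],[0,-0.353,-0.24,0]])

```text
t: 18.1
position: [0.0385, 0.3879, 0.8234]
orientation: [-2.3, -2.018, 0.113]
force: [1.1, 0.7, -0.2]
width: 0.0005
grasp_force: 0.0
```

Run:
```python
from h import *
p,M=st()
print(M.round(2))
```

```text
t 18.1 p [0.038 0.388 0.823] q [-0.99  0.12 -0.62  1.05 -0.04  1.98 -1.76] axis [-0.108  0.011 -0.994] tilt 6.2 head 174.0
[[ 0.13  0.99 -0.11]
 [ 0.99 -0.13  0.01]
 [-0.   -0.11 -0.99]]
```

Call:
arm_command(deltas=[[0,0,-0.3,0],[0,0,-0.3,0]])

```text
t: 18.3
position: [0.0414, 0.3698, 0.8401]
orientation: [-2.277, -1.992, 0.068]
force: [-0.5, -0.1, 0.3]
width: 0.0005
grasp_force: 0.0
```

Run:
```python
from h import *
p,M=st()
```

```text
t 18.3 p [0.041 0.37  0.84 ] q [-0.8   0.1  -0.81  1.03 -0.04  1.98 -1.75] axis [-0.11   0.057 -0.992] tilt 7.1 head 152.0
```

Call:
arm_command(deltas=[[0,0,-0.6,0],[0,0,-0.6,0],[0,0,-0.6,0],[0,0,-0.6,0],[0,0,-0.6,0],[0,0,-0.6,0]])

```text
t: 18.9
position: [0.0459, 0.3326, 0.8555]
orientation: [-2.253, -1.969, 0.022]
force: [-0.6, 0.6, -0.2]
width: 0.0004
grasp_force: 0.0
```

Run:
```python
from h import *
p,M=st()
```

```text
t 18.9 p [0.046 0.333 0.855] q [-0.21  0.06 -1.34  1.04 -0.06  1.98 -1.71] axis [-0.109  0.102 -0.989] tilt 8.6 head 137.0
```

Call:
arm_command(deltas=[[0.15,0,-0.6,0],[0.15,0,-0.6,0]])

```text
t: 19.1
position: [0.0508, 0.3345, 0.8711]
orientation: [-2.223, -1.947, -0.022]
force: [0.5, -0.0, -0.7]
width: 0.0002
grasp_force: 0.0
```

Call:
arm_command(deltas=[[0.2,0,-0.6,0],[0.2,0,-0.6,0]])

```text
t: 19.3
position: [0.0572, 0.3374, 0.8857]
orientation: [-2.199, -1.921, -0.064]
force: [-0.4, 0.7, -0.4]
width: 0.0002
grasp_force: 0.0
```

Call:
arm_command(deltas=[[0.2,0,-0.6,0],[0.2,0,-0.6,0]])

```text
t: 19.5
position: [0.063, 0.3355, 0.9002]
orientation: [-2.173, -1.896, -0.107]
force: [-0.1, -0.5, -0.4]
width: 0.0005
grasp_force: 0.0
```

Run:
```python
from h import *
p,M=st(); print(bot.observe()['qpos'])
```

```text
t 19.5 p [0.063 0.336 0.9  ] q [-0.41  0.09 -1.16  0.88 -0.04  1.98 -1.71] axis [-0.111  0.238 -0.965] tilt 15.3 head 115.0
[-0.40828816  0.08855648 -1.16288461  0.88346545 -0.03577087  1.981993
 -1.71443621]
```

Call:
arm_command(deltas=[[0.25,0,-0.6,0],[0.25,0,-0.6,0]])

```text
t: 19.7
position: [0.07, 0.3356, 0.9143]
orientation: [-2.15, -1.868, -0.149]
force: [0.2, -0.2, 0.1]
width: -0.0
grasp_force: 0.0
```

Call:
arm_command(deltas=[[0.3,0,-0.6,0],[0.3,0,-0.6,0]])

```text
t: 19.9
position: [0.0772, 0.3373, 0.9279]
orientation: [-2.125, -1.841, -0.191]
force: [-0.0, -0.1, 0.0]
width: 0.0006
grasp_force: 0.0
```

Call:
arm_command(deltas=[[0.3,0,-0.6,0],[0.3,0,-0.6,0]])

```text
t: 20.1
position: [0.0838, 0.334, 0.9414]
orientation: [-2.1, -1.815, -0.232]
force: [-0.5, 0.3, -1.0]
width: 0.0007
grasp_force: 0.0
```

Call:
arm_command(deltas=[[0.35,0,-0.6,0],[0.35,0,-0.6,0]])

```text
t: 20.3
position: [0.0908, 0.332, 0.9545]
orientation: [-2.076, -1.787, -0.273]
force: [-0.9, 0.7, 0.9]
width: 0.0006
grasp_force: 0.0
```

Call:
arm_command(deltas=[[0.35,0,-0.6,0],[0.35,0,-0.6,0]])

```text
t: 20.5
position: [0.0971, 0.3258, 0.9674]
orientation: [-2.05, -1.76, -0.313]
force: [-0.4, 0.9, -0.1]
width: 0.0003
grasp_force: 0.0
```

Run:
```python
from h import *
p,M=st(); print(bot.observe()['qpos'])
```

```text
t 20.5 p [0.097 0.326 0.967] q [-0.65  0.12 -0.85  0.62 -0.06  1.98 -1.67] axis [-0.099  0.451 -0.887] tilt 27.5 head 102.0
[-0.65315132  0.11743056 -0.85031368  0.62175521 -0.0566723   1.98231163
 -1.66639271]
```

Call:
arm_command(deltas=[[0.35,0,-0.55,0],[0.35,0,-0.55,0]])

```text
t: 20.7
position: [0.1032, 0.319, 0.9798]
orientation: [-2.025, -1.732, -0.352]
force: [-0.4, -0.0, -0.3]
width: 0.0004
grasp_force: 0.0
```

Call:
arm_command(deltas=[[0.35,0,-0.55,0],[0.35,0,-0.55,0]])

```text
t: 20.9
position: [0.1088, 0.3085, 0.992]
orientation: [-2.0, -1.705, -0.391]
force: [0.7, -0.3, -0.3]
width: 0.0005
grasp_force: 0.0
```

Call:
arm_command(deltas=[[0.4,0,-0.55,0],[0.4,0,-0.55,0]])

```text
t: 21.1
position: [0.1144, 0.3, 1.0035]
orientation: [-1.974, -1.678, -0.429]
force: [-0.2, -0.5, 0.3]
width: 0.0002
grasp_force: 0.0
```

Call:
arm_command(deltas=[[0.4,0,-0.5,0],[0.4,0,-0.5,0]])

```text
t: 21.3
position: [0.1198, 0.292, 1.0144]
orientation: [-1.949, -1.651, -0.466]
force: [-1.0, -0.6, -0.3]
width: 0.0002
grasp_force: 0.0
```

Call:
arm_command(deltas=[[0.4,0,-0.5,0],[0.4,0,-0.5,0]])

```text
t: 21.5
position: [0.1246, 0.2804, 1.025]
orientation: [-1.924, -1.624, -0.501]
force: [-0.9, 0.1, 0.7]
width: 0.0006
grasp_force: 0.0
```

Call:
arm_command(deltas=[[0.4,0,-0.5,0],[0.4,0,-0.5,0]])

```text
t: 21.7
position: [0.1287, 0.2656, 1.0352]
orientation: [-1.899, -1.598, -0.536]
force: [0.6, 0.1, -0.4]
width: 0.0005
grasp_force: 0.0
```

Run:
```python
from h import *
p,M=st(); print(bot.observe()['qpos'],M.round(2))
```

```text
t 21.7 p [0.129 0.266 1.035] q [-0.5   0.13 -0.94  0.37 -0.09  1.98 -1.63] axis [-0.069  0.666 -0.742] tilt 42.1 head 96.0
[-0.49822002  0.13374655 -0.93758787  0.36741512 -0.08724554  1.98241982
 -1.62802003] [[ 0.2   0.98 -0.07]
 [ 0.74 -0.1   0.67]
 [ 0.64 -0.18 -0.74]]
```

Call:
arm_command(deltas=[[0.4,0,-0.45,0],[0.4,0,-0.45,0]])

```text
t: 21.9
position: [0.1329, 0.2526, 1.0448]
orientation: [-1.874, -1.571, -0.571]
force: [0.1, 0.5, 0.8]
width: 0.0005
grasp_force: 0.0
```

Call:
arm_command(deltas=[[0.4,0,-0.45,0],[0.4,0,-0.45,0]])

```text
t: 22.1
position: [0.1365, 0.2369, 1.0539]
orientation: [-1.849, -1.544, -0.603]
force: [0.3, -0.4, -0.6]
width: 0.0006
grasp_force: 0.0
```

```bash
cat > kin.py <<'E'
from h import *
from scipy.optimize import least_squares
sg=(-1,1,-1,1,-1,1,-1); LO=np.array([-3.12,-.3,-1.34,.26,-1.36,.01,-2.84]);HI=np.array([3.12,2.06,1.32,2.42,4.5,1.98,2.84])
def fk(q,L):
    T=R.identity(); p=np.array([0,0,L[0]])
    for i in range(7):
        T=T*R.from_euler('z' if i%2==0 else 'y',sg[i]*q[i])
        if i==1: p=p+T.apply([L[4],0,L[1]])
        if i==3: p=p+T.apply([-L[4],0,L[2]])
        if i==5: p=p+T.apply([L[5],0,L[3]])
    return p,T
D=[([1.27949645,.61488576,-.01258969,1.42340233,.00809529,1.10341659,-.04042964],[.17012205,-.627318,.40474872]),
 ([.83538734,.87616652,1.04180933,1.40487203,-.83472067,1.32949119,.58619065],[.1540408,-.6549426,.37889693]),
 ([-0.9428569574916186, 0.5396430387554995, 1.2799076917949015, 1.7348939726467387, -0.5826967838387965, 1.2105060928332938, -1.2177572644921282],[0.5036901313601077, 0.05530731986211796, 0.49385418188412133]),
 ([-.60735614,.92843191,1.26364094,1.50488805,-.94748559,1.31093069,-.95082549],[.64931767,-.0051383,.3849934]),
 ([-0.49822002,0.13374655,-0.93758787,0.36741512,-0.08724554,1.98241982,-1.62802003],[.1287,.2656,1.0352])]
r=least_squares(lambda L:np.concatenate([fk(q,L)[0]-p for q,p in D]),[.28,.5,.4,.1,0,0]); L=r.x
s=bot.observe(); Rt=R.from_rotvec(s['orientation']); off=fk(s['qpos'],L)[1].inv()*Rt
def ik(p,Rm,q0):
    f=lambda q:np.concatenate([(fk(q,L)[0]-p)*5,(Rm.inv()*(fk(q,L)[1]*off)).as_rotvec(),.02*(q-q0)])
    return least_squares(f,np.clip(q0,LO+1e-3,HI-1e-3),bounds=(LO,HI))
E
python3 - <<'E'
from kin import *
print(L,np.sqrt(r.cost)); print(off.as_rotvec()); p,M=st(); print(M.round(2))
q=s['qpos']; Rg=Rt*R.from_rotvec([0,0,-.15])
for w in ([.13,.26,1.0],[.2,.2,.9],[.3,.1,.8],[.38,0,.75],[.42,-.1,.65],[.45,-.2,.5],[.47,-.2,.35],[.468,-.2,.24],[.468,-.15,.24],[.468,-.12,.24]):
    for _ in range(3): a=ik(np.array(w),Rg,q); q=a.x
    print(w,np.round((fk(q,L)[0]-w)*1000),np.degrees((Rg.inv()*(fk(q,L)[1]*off)).magnitude()).round(1),q.round(2))
E
```

```text
[ 0.25195132  0.52046777  0.37299794  0.10383424  0.00762849 -0.01436915] 0.018768985790596267
[-5.39502133e-16 -9.86518187e-16  1.57079633e+00]
t 22.1 p [0.136 0.237 1.054] q [-0.39  0.14 -1.02  0.3  -0.1   1.98 -1.62] axis [-0.056  0.726 -0.686] tilt 46.7 head 94.0
[[ 0.2   0.98 -0.06]
 [ 0.68 -0.1   0.73]
 [ 0.7  -0.18 -0.69]]
[0.13, 0.26, 1.0] [0. 0. 0.] 0.0 [-0.18 -0.06 -0.65  0.75 -0.6   1.76 -1.2 ]
[0.2, 0.2, 0.9] [0. 0. 0.] 0.0 [-0.1  -0.19 -0.29  1.21 -0.83  1.72 -0.73]
[0.3, 0.1, 0.8] [0. 0. 0.] 0.0 [ 0.01 -0.14 -0.07  1.46 -0.84  1.76 -0.28]
[0.38, 0, 0.75] [0. 0. 0.] 0.0 [ 0.15  0.    0.05  1.45 -0.82  1.85  0.  ]
[0.42, -0.1, 0.65] [0. 0. 0.] 0.0 [ 0.28  0.13  0.13  1.57 -0.74  1.83  0.34]
[0.45, -0.2, 0.5] [ 0. -0.  0.] 0.0 [ 0.42  0.35  0.17  1.69 -0.67  1.68  0.7 ]
[0.47, -0.2, 0.35] [ 0. -0.  0.] 0.0 [ 0.41  0.55  0.16  1.83 -0.71  1.41  0.9 ]
[0.468, -0.2, 0.24] [ 0. -0.  0.] 0.0 [ 0.43  0.72  0.14  1.91 -0.77  1.23  1.07]
[0.468, -0.15, 0.24] [ 0. -0.  0.] 0.0 [ 0.36  0.69  0.11  1.97 -0.83  1.16  1.05]
[0.468, -0.12, 0.24] [ 0. -0.  0.] 0.0 [ 0.32  0.68  0.09  2.01 -0.87  1.12  1.04]
```

Run:
```python
from h import *
p,M=st(); 
W=[p,[.3,.1,.8],[.42,-.1,.65],[.45,-.28,.45]]
for a,b,n in zip(W[:-1],W[1:],(7,6,6)):
    for k in range(1,n+1): print(np.round(M.T@(np.array(a)+(np.array(b)-a)*k/n-p),3).tolist())
```

```text
t 22.1 p [0.136 0.237 1.054] q [-0.39  0.14 -1.02  0.3  -0.1   1.98 -1.62] axis [-0.056  0.726 -0.686] tilt 46.7 head 94.0
[-0.034, 0.031, 0.009]
[-0.068, 0.063, 0.019]
[-0.102, 0.094, 0.028]
[-0.137, 0.126, 0.037]
[-0.171, 0.157, 0.047]
[-0.205, 0.189, 0.056]
[-0.239, 0.22, 0.066]
[-0.275, 0.248, 0.057]
[-0.311, 0.275, 0.049]
[-0.348, 0.303, 0.041]
[-0.384, 0.33, 0.033]
[-0.42, 0.358, 0.025]
[-0.457, 0.385, 0.017]
[-0.499, 0.399, 0.017]
[-0.542, 0.413, 0.018]
[-0.585, 0.427, 0.019]
[-0.628, 0.441, 0.02]
[-0.671, 0.455, 0.021]
[-0.714, 0.469, 0.021]
```

Call:
arm_command(deltas=[[-0.034,0.031,0.009,-0.01],[-0.068,0.063,0.019,-0.02],[-0.102,0.094,0.028,-0.03],[-0.137,0.126,0.037,-0.04],[-0.171,0.157,0.047,-0.05],[-0.205,0.189,0.056,-0.06],[-0.239,0.22,0.066,-0.07],[-0.275,0.248,0.057,-0.08],[-0.311,0.275,0.049,-0.09],[-0.348,0.303,0.041,-0.1],[-0.384,0.33,0.033,-0.11],[-0.42,0.358,0.025,-0.12],[-0.457,0.385,0.017,-0.13],[-0.499,0.399,0.017,-0.14],[-0.542,0.413,0.018,-0.15],[-0.585,0.427,0.019,-0.15],[-0.628,0.441,0.02,-0.15],[-0.671,0.455,0.021,-0.15],[-0.714,0.469,0.021,-0.15],[-0.714,0.469,0.021,-0.15]])

```text
t: 24.1
position: [0.4474, -0.2746, 0.4556]
orientation: [-1.743, -1.692, -0.673]
force: [0.6, 0.2, -0.4]
width: 0.0006
grasp_force: 0.0
```

Run:
```python
from h import *
p,M=st(); print(M.round(2))
im,d,P,c=look('wrist','w4')
Q=P.reshape(-1,3)-O
cs,sn=np.cos(YAW),np.sin(YAW); C=np.stack([Q[:,0]*cs+Q[:,1]*sn,-Q[:,0]*sn+Q[:,1]*cs,Q[:,2]],1)
m=(C[:,2]>.094)&(C[:,2]<.122)&(abs(C[:,1])<.105)&(C[:,0]>-.08)&(C[:,0]<-.045)
k=C[m]
for y in np.arange(-.1,.101,.01):
    b=k[abs(k[:,1]-y)<.005]
    if len(b): print(round(y,2),len(b),b.mean(0).round(4))
e=C[(abs(C[:,1])<.1)&(C[:,0]<-.04)&(C[:,0]>-.1)]
print('base top z',np.median(e[(e[:,2]>.08)&(e[:,2]<.095)][:,2]),'lid front lower', [np.round(e[(e[:,2]>z)&(e[:,2]<z+.006)][:,0].min(),4) for z in (.07,.08,.13,.136,.142)])
T=c2w([-.074,.033,.0],O); print('tab face-ish',c2w([-.066,.033,.1],O))
# tip centre targets: pre: forward corner 20mm before tab
for xc,z in ((-.12,.104),(-.09,.104),(-.070,.104),(-.050,.104)):
    print(xc,delta(c2w([xc,.033,z],O),L=.186)[0])
```

```text
t 24.1 p [ 0.447 -0.275  0.456] q [ 0.82  0.52 -0.27  1.6  -0.5   1.58  0.65] axis [-0.056  0.728 -0.684] tilt 46.9 head 94.0
[[ 0.05  1.   -0.06]
 [ 0.69  0.    0.73]
 [ 0.73 -0.08 -0.68]]
0.02 30 [-0.0653  0.022   0.1076]
0.03 49 [-0.0655  0.0301  0.1076]
0.04 49 [-0.0655  0.0403  0.1089]
0.05 1 [-0.0586  0.0464  0.0941]
base top z 0.0895668886202158 lid front lower [np.float64(-0.081), np.float64(-0.0812), np.float64(-0.0735), np.float64(-0.0741), np.float64(-0.0725)]
tab face-ish [0.4839026  0.00461364 0.1       ]
-0.12 [-0.0879  0.0598  0.2159]
-0.09 [-0.0673  0.0633  0.2374]
-0.07 [-0.0535  0.0656  0.2517]
-0.05 [-0.0397  0.0679  0.266 ]
```

View pics/w4.png

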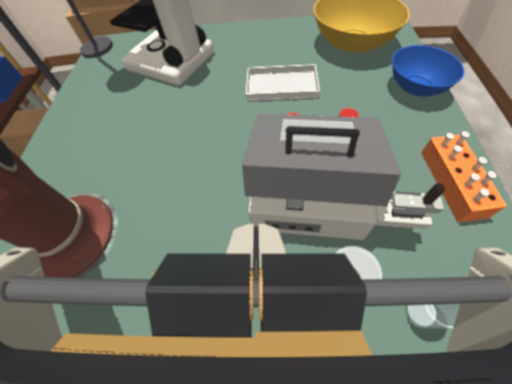

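Run:
```python
from h import *
for xc,z in ((-.15,.16),(-.13,.101),(-.10,.101),(-.08,.1005),(-.07,.1005)):
    print(xc,delta(c2w([xc,.034,z],O),L=.186)[0])
```

```text
-0.15 [-0.068   0.0504  0.1563]
-0.13 [-0.097   0.0579  0.211 ]
-0.1 [-0.0763  0.0614  0.2324]
-0.08 [-0.0629  0.0638  0.2471]
-0.07 [-0.056   0.0649  0.2542]
```

Call:
arm_command(deltas=[[-0.02,0.015,0.04,0],[-0.036,0.028,0.08,0],[-0.053,0.04,0.12,0],[-0.068,0.05,0.156,0],[-0.082,0.054,0.183,0],[-0.097,0.058,0.211,0],[-0.086,0.06,0.222,0],[-0.0763,0.0614,0.2324,0],[-0.07,0.0626,0.24,0],[-0.0629,0.0638,0.2471,0],[-0.0629,0.0638,0.2471,0],[-0.0629,0.0638,0.2471,0]])

```text
t: 25.35
position: [0.4949, -0.1369, 0.2384]
orientation: [-1.745, -1.695, -0.672]
force: [0.1, 0.4, -0.7]
width: 0.0005
grasp_force: 0.0
```

```bash
cat >> h.py <<'E'
def tip():
    s=bot.observe(); M=R.from_rotvec(s['orientation']).as_matrix(); g=s['position']+.186*M[:,2]-O
    cs,sn=np.cos(YAW),np.sin(YAW); print('tip c',np.round([g[0]*cs+g[1]*sn,-g[0]*sn+g[1]*cs,g[2]],4),'F',s['force'].round(1))
E
python3 - <<'E'
from h import *
st(); tip(); im,d,P,c=look('side','s5'); cv2.imwrite('pics/c5.png',cv2.resize(im[130:250,150:330],None,fx=4,fy=4,interpolation=cv2.INTER_CUBIC))
for xc in (-.07,-.064,-.058,-.053,-.05): print(xc,delta(c2w([xc,.034,.1005],O),L=.186)[0])
E
```

```text
t 25.35 p [ 0.495 -0.137  0.238] q [ 0.61  0.78 -0.33  1.89 -0.63  0.97  0.78] axis [-0.055  0.725 -0.686] tilt 46.7 head 94.0
tip c [-0.0725  0.0314  0.1108] F [ 0.1  0.4 -0.7]
-0.07 [-0.0053 -0.0014  0.0091]
-0.064 [-0.0012 -0.0006  0.0134]
-0.058 [0.0029 0.0001 0.0177]
-0.053 [0.0064 0.0007 0.0213]
-0.05 [0.0085 0.0011 0.0234]
```

View pics/c5.png

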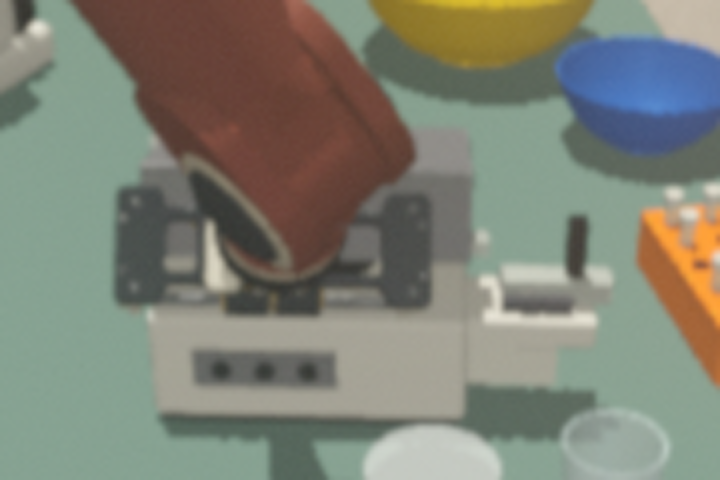

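Call:
arm_command(deltas=[[-0.006,-0.001,0.005,0],[-0.0053,-0.0014,0.0091,0],[-0.0053,-0.0014,0.0091,0]])

```text
t: 25.7
position: [0.4924, -0.1345, 0.2269]
orientation: [-1.746, -1.693, -0.67]
force: [-0.3, -1.1, 0.2]
width: 0.0001
grasp_force: 0.8
```

Run:
```python
from h import *
tip()
for xc in (-.07,-.064,-.058,-.053,-.05,-.047): print(xc,delta(c2w([xc,.034,.1005],O),L=.186)[0])
```

```text
tip c [-0.0704  0.0344  0.0993] F [-0.3 -1.1  0.2]
-0.07 [ 0.0011  0.0003 -0.0006]
-0.064 [0.0053 0.0011 0.0037]
-0.058 [0.0094 0.0018 0.008 ]
-0.053 [0.0129 0.0024 0.0115]
-0.05 [0.0149 0.0028 0.0137]
-0.047 [0.017  0.0032 0.0158]
```

Well placed. Push in.

Call:
arm_command(deltas=[[0.0053,0.0011,0.0037,0],[0.0094,0.0018,0.008,0],[0.0129,0.0024,0.0115,0],[0.0149,0.0028,0.0137,0],[0.0149,0.0028,0.0137,0]])

```text
t: 26.2
position: [0.4942, -0.119, 0.2285]
orientation: [-1.755, -1.697, -0.665]
force: [-6.6, -18.7, 6.1]
width: 0.0005
grasp_force: 9.8
```

Run:
```python
from h import *
tip()
for xc in (-.05,-.047,-.044): print(xc,delta(c2w([xc,.034,.1005],O),L=.186)[0])
```

```text
tip c [-0.0559  0.0339  0.0996] F [ -6.6 -18.7   6.1]
-0.05 [0.0048 0.0006 0.0036]
-0.047 [0.0068 0.0009 0.0057]
-0.044 [0.0089 0.0013 0.0079]
```

Call:
arm_command(deltas=[[0.0015,0,0.0015,0],[0.002,0,0.002,0],[0.002,0,0.002,0]])

```text
t: 26.5
position: [0.4939, -0.1185, 0.2288]
orientation: [-1.759, -1.697, -0.664]
force: [-9.1, -26.4, 10.5]
width: 0.0001
grasp_force: 13.2
```

Run:
```python
from h import *
tip()
for xc,z in ((-.07,.1005),(-.10,.103),(-.16,.12)): print(xc,delta(c2w([xc,.034,z],O),L=.186)[0])
```

```text
tip c [-0.0557  0.0339  0.0995] F [ -9.1 -26.4  10.5]
-0.07 [-0.0093 -0.0019 -0.0107]
-0.1 [-0.0284 -0.0056 -0.0336]
-0.16 [-0.0582 -0.0141 -0.0878]
```

```bash
cat >> h.py <<'E'
def tipfor(th,y=-.02,s=.022,h=.0075):
    M=R.from_rotvec(bot.observe()['orientation']).as_matrix()
    E=c2w([.08-.16*np.cos(th),y,.09+.16*np.sin(th)],O)
    return E+s*M[:,2]-h*M[:,0]
E
python3 - <<'E'
from h import *
print(delta(c2w([-.07,.034,.1005],O),L=.186)[0])
for xc,y,z in ((-.11,.034,.1005),(-.11,-.02,.1005)): print(delta(c2w([xc,y,z],O),L=.186)[0])
print(tipfor(.15),delta(tipfor(.15),L=.186)[0],delta(tipfor(.25),L=.186)[0])
E
```

```text
[-0.0093 -0.0019 -0.0107]
[-0.0372 -0.0066 -0.039 ]
[-0.0387  0.0468 -0.0465]
[ 0.53344901 -0.0034067   0.09325933] [-0.0144  0.0496 -0.0113] [-0.001   0.0487 -0.02  ]
```

Call:
arm_command(deltas=[[-0.013,-0.002,-0.015,0],[-0.027,-0.004,-0.03,0],[-0.041,-0.006,-0.043,0],[-0.041,-0.006,-0.043,0]])

```text
t: 26.9
position: [0.4897, -0.1723, 0.229]
orientation: [-1.748, -1.691, -0.673]
force: [-0.2, 0.1, -0.8]
width: 0.0006
grasp_force: 0.0
```

Run:
```python
from h import *
tip(); st()
im,d,P,c=look('wrist'); Q=P.reshape(-1,3)-O
cs,sn=np.cos(YAW),np.sin(YAW); C=np.stack([Q[:,0]*cs+Q[:,1]*sn,-Q[:,0]*sn+Q[:,1]*cs,Q[:,2]],1)
k=C[(C[:,2]>.094)&(C[:,2]<.122)&(C[:,1]>.02)&(C[:,1]<.047)&(C[:,0]>-.08)&(C[:,0]<-.04)]
print('catch',len(k),np.median(k,0) if len(k) else 0)
print(delta(c2w([-.11,-.02,.1005],O),L=.186)[0],delta(c2w([-.085,-.02,.1005],O),L=.186)[0],delta(tipfor(.18),L=.186)[0],delta(tipfor(.25),L=.186)[0])
```

```text
tip c [-0.1081  0.0319  0.1014] F [-0.2  0.1 -0.8]
t 26.9 p [ 0.49  -0.172  0.229] q [ 0.65  0.8  -0.31  1.86 -0.59  1.01  0.8 ] axis [-0.053  0.725 -0.686] tilt 46.7 head 94.0
catch 187 [-0.0496115   0.03221713  0.09808395]
[-0.0052  0.0515 -0.0093] [0.012  0.0546 0.0085] [0.0229 0.0542 0.0235] [0.0325 0.0536 0.0177]
```

Call:
arm_command(deltas=[[-0.005,0.025,-0.009,0],[-0.005,0.0515,-0.0093,0],[0.012,0.0546,0.0085,0],[0.023,0.054,0.0235,0],[0.023,0.054,0.0235,0],[0.023,0.054,0.0235,0]])

```text
t: 27.55
position: [0.5434, -0.1362, 0.2256]
orientation: [-1.742, -1.694, -0.671]
force: [0.4, -0.5, -0.0]
width: 0.0005
grasp_force: 0.0
```

Run:
```python
from h import *
tip(); st()
for t in np.arange(.22,1.26,.06): print(round(t,2),np.round(delta(tipfor(t),L=.186)[0],3).tolist())
```

```text
tip c [-0.0657 -0.0161  0.0982] F [ 0.4 -0.5 -0. ]
t 27.55 p [ 0.543 -0.136  0.226] q [ 0.56  0.84 -0.32  1.76 -0.61  1.01  0.72] axis [-0.058  0.726 -0.685] tilt 46.8 head 95.0
0.22 [0.004, 0.0, -0.004]
0.28 [0.013, 0.0, -0.009]
0.34 [0.022, -0.0, -0.013]
0.4 [0.03, -0.001, -0.017]
0.46 [0.04, -0.001, -0.02]
0.52 [0.049, -0.001, -0.022]
0.58 [0.058, -0.001, -0.024]
0.64 [0.068, -0.001, -0.026]
0.7 [0.077, -0.0, -0.027]
0.76 [0.087, -0.0, -0.027]
0.82 [0.096, 0.0, -0.027]
0.88 [0.106, 0.0, -0.026]
0.94 [0.115, 0.001, -0.025]
1.0 [0.125, 0.002, -0.023]
1.06 [0.134, 0.002, -0.02]
1.12 [0.143, 0.003, -0.017]
1.18 [0.152, 0.004, -0.014]
1.24 [0.161, 0.005, -0.01]
```

First part of the arc, then check the force.

Call:
arm_command(deltas=[[0.004,0,-0.004,0],[0.013,0,-0.009,0],[0.022,0,-0.013,0],[0.03,-0.001,-0.017,0],[0.04,-0.001,-0.02,0],[0.04,-0.001,-0.02,0]])

```text
t: 28.15
position: [0.5458, -0.1246, 0.2701]
orientation: [-1.745, -1.696, -0.673]
force: [-0.0, -3.5, -0.8]
width: 0.0006
grasp_force: 1.3
```

Run:
```python
from h import *
tip(); im,d,P,c=look('side'); im2=im[110:250,150:330]; im,d,P,c=look('scene'); im3=im[130:270,190:370]
cv2.imwrite('pics/c6.png',cv2.resize(np.hstack([im2,im3]),None,fx=2.2,fy=2.2,interpolation=cv2.INTER_CUBIC))
for t in np.arange(.46,1.26,.06): print(round(t,2),np.round(delta(tipfor(t),L=.186)[0],3).tolist())
```

```text
tip c [-0.0541 -0.0178  0.1424] F [-0.  -3.5 -0.8]
0.46 [-0.0, -0.0, 0.002]
0.52 [0.009, -0.0, -0.001]
0.58 [0.018, -0.0, -0.003]
0.64 [0.028, -0.0, -0.004]
0.7 [0.037, -0.0, -0.005]
0.76 [0.047, 0.0, -0.006]
0.82 [0.056, 0.0, -0.005]
0.88 [0.066, 0.001, -0.005]
0.94 [0.076, 0.001, -0.003]
1.0 [0.085, 0.002, -0.001]
1.06 [0.094, 0.002, 0.001]
1.12 [0.103, 0.003, 0.004]
1.18 [0.112, 0.004, 0.008]
1.24 [0.121, 0.005, 0.012]
```

View pics/c6.png

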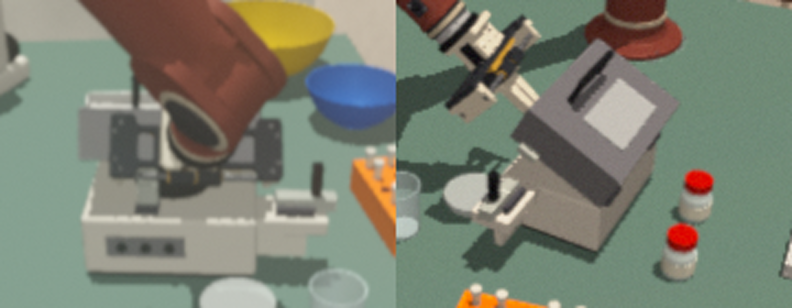

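Call:
arm_command(deltas=[[0.009,0,-0.001,0],[0.018,0,-0.003,0],[0.028,0,-0.004,0],[0.037,0,-0.005,0],[0.047,0,-0.006,0],[0.056,0,-0.005,0],[0.066,0.001,-0.005,0],[0.076,0.001,-0.003,0],[0.085,0.002,-0.001,0],[0.094,0.002,0.001,0],[0.103,0.003,0.004,0],[0.11,0.004,0.007,0],[0.11,0.004,0.007,0]])

```text
t: 29.55
position: [0.5549, -0.0433, 0.3426]
orientation: [-1.745, -1.695, -0.669]
force: [2.5, -3.1, -6.6]
width: 0.0
grasp_force: 3.0
```

Run:
```python
from h import *
tip(); st()
for t in (1.16,1.2,1.24,1.28): print(round(t,2),np.round(delta(tipfor(t),L=.186)[0],3).tolist())
```

```text
tip c [ 0.0276 -0.0165  0.2149] F [ 2.5 -3.1 -6.6]
t 29.55 p [ 0.555 -0.043  0.343] q [ 0.43  0.65 -0.36  1.74 -0.67  1.08  0.51] axis [-0.057  0.724 -0.687] tilt 46.6 head 94.0
1.16 [0.0, 0.0, -0.002]
1.2 [0.006, 0.001, 0.001]
1.24 [0.012, 0.002, 0.004]
1.28 [0.017, 0.002, 0.007]
```

Call:
arm_command(deltas=[[0.004,0,0,0],[0.008,0.001,0.002,0],[0.012,0.002,0.004,0],[0.015,0.002,0.006,0],[0.015,0.002,0.006,0]])

```text
t: 30.05
position: [0.5551, -0.04, 0.3452]
orientation: [-1.767, -1.697, -0.652]
force: [-6.4, -28.0, -5.0]
width: 0.0006
grasp_force: 11.8
```

Run:
```python
from h import *
tip(); 
for t in (1.2,1.24,1.28): print(round(t,2),np.round(delta(tipfor(t),L=.186)[0],3).tolist())
```

```text
tip c [ 0.0284 -0.0168  0.2148] F [ -6.4 -28.   -5. ]
1.2 [0.005, 0.0, 0.0]
1.24 [0.011, 0.001, 0.003]
1.28 [0.017, 0.001, 0.006]
```

Call:
arm_command(deltas=[[-0.02,-0.002,-0.006,0],[-0.035,-0.002,-0.01,0],[-0.05,-0.002,-0.03,0],[-0.06,0,-0.07,0],[-0.06,0,-0.12,0],[-0.06,0,-0.17,0],[-0.06,0,-0.2,0],[-0.06,0,-0.2,0]])

```text
t: 30.85
position: [0.5658, -0.2169, 0.4463]
orientation: [-1.746, -1.696, -0.678]
force: [-0.3, 0.3, 0.3]
width: 0.0005
grasp_force: 0.0
```

Run:
```python
from h import *
tip(); st()
im,d,P,c=look('side'); im2=im; im,d,P,c=look('scene')
Q=P.reshape(-1,3)-O; cs,sn=np.cos(YAW),np.sin(YAW); C=np.stack([Q[:,0]*cs+Q[:,1]*sn,-Q[:,0]*sn+Q[:,1]*cs,Q[:,2]],1)
k=C[(abs(C[:,1])<.09)&(C[:,0]>-.02)&(C[:,0]<.2)&(C[:,2]>.1)&(C[:,2]<.29)]
for x in np.arange(0,.2,.02):
    b=k[abs(k[:,0]-x)<.01]; print(round(x,2),len(b),b[:,2].max().round(3) if len(b) else 0)
for n in ('jar_a','dish','beaker','slide_tray','brush','bolt_post'): print(n,rec(n,'scene',c)[:3])
cv2.imwrite('pics/f.png',cv2.resize(np.hstack([im2[60:300,120:400],im[60:300,120:400]]),(784,336)))
```

```text
tip c [-0.1431 -0.0495  0.3187] F [-0.3  0.3  0.3]
t 30.85 p [ 0.566 -0.217  0.446] q [ 0.63  0.63 -0.29  1.41 -0.55  1.52  0.48] axis [-0.051  0.726 -0.686] tilt 46.7 head 94.0
0.0 48 0.126
0.02 100 0.246
0.04 159 0.254
0.06 164 0.262
0.08 343 0.267
0.1 394 0.244
0.12 568 0.254
0.14 177 0.252
0.16 0 0
0.18 0 0
jar_a [(array([0.513 , 0.2415, 0.0507]), 0.73), (array([0.6405, 0.2478, 0.0503]), 0.65)]
dish [(array([ 0.5953, -0.0928,  0.0149]), 0.63)]
beaker [(array([ 0.7094, -0.1512,  0.0607]), 0.94)]
slide_tray [(array([0.4843, 0.4567, 0.0012]), 0.77)]
brush [(array([ 0.4638, -0.4426,  0.0197]), 0.78)]
bolt_post [(array([0.7029, 0.0057, 0.1115]), 0.6)]
```

View pics/f.png

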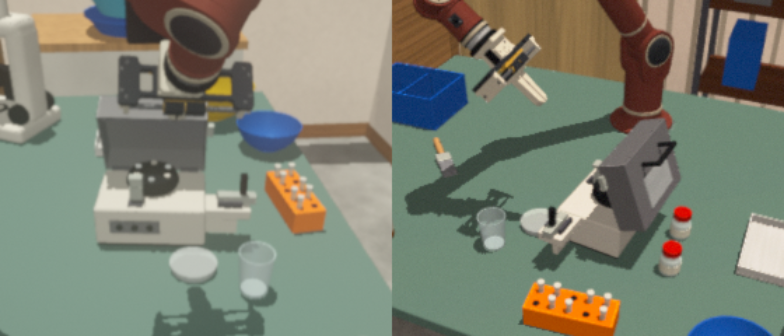

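```bash
python3 -c "
from bench import bot
print(bot.hand_in())"
```

```text
the job is handed in; nothing more can be done
None
```

The centrifuge is open and the job is handed in at about 31 s. The bolt is fully out, the catch is pushed back 16 mm and the lid stands at its end stop (about 1.2 rad). The jars, dish, beaker, tray and brush are within about 5 mm of where they started.

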